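# Slide the broken plate off its stack and into the reject cradle

### The job

One of the two top specimen plates in the double magazine has a broken corner: slide it flat off its stack onto the landing in the middle, clear of both stacks, and let go of it there, leaving every other plate where it is. Then pick it up again and lay it flat in the reject cradle, set down gently and not dropped, without shifting anything else on the bench.

Things in the scene. Friction and masses are not known exactly. Their poses are not given: they have to be found in the camera images.
- plate_chipped: Plate to reject: white plastic carrier plate, 60 x 120 x 10 mm (x, y, z), about 0.12 kg, a grey round spot on top, one corner broken away (missing: x +8 to +30, y +38 to +60 mm, stepped edge). Origin: underside centre of the whole outline. Lies on top of the left or the right stack; broken corner towards the landing if right (-y), away from it if left (+y).
- plate_whole: A sound white plastic carrier plate, 60 x 120 x 10 mm (x, y, z), about 0.12 kg, a grey round spot on top, on top of the other stack. Origin: underside centre, axes as for the chipped plate.
- magazine: Fixed grey painted double magazine, 84 x 420 mm (x, y), y along it, origin: underside centre. Two stacks of three plates, lengths along y, are centred at y = +140 and -140 mm on its 10 mm base; the top plates lie at z 30 to 40 mm. Only the half of each stack near the landing is open at its sides; the far half is boxed in by guides, a strap and a rear stop 3 mm behind.
- landing (a point): Centre of the top of the landing, 28 mm above the bench, in the middle between the stacks (magazine's axes). A flat grey block 50 x 140 mm (x, y), narrower than a plate, its top 2 mm below the underside of the top plates; a 10 mm gap separates it from each stack.
- end_left (a point): Middle of the upper edge of the left (+y) stack's end that faces the landing, 40 mm above the bench (magazine's axes). From here the first 66 mm of the stack, away from the landing, has free sides for the fingers.
- end_right (a point): The same for the right (-y) stack.
- strap_left (a point): Centre of the underside of the dark steel strap over the left stack, 46 mm above the bench: 25 mm wide along y, 5 mm thick, 66 mm inward from the stack's open end, on side guides (66 mm apart, 6 mm thick, 54 mm long from the strap's landing side back, tops 46 mm above the bench). The top plate cannot be lifted, only slid out lengthwise.
- strap_right (a point): The same for the right stack.
- cradle: Fixed dark steel reject cradle, long axis x, 142 x 82 mm, origin: underside centre. Walls 24 mm above its floor (tops 36 mm above the bench) cup the plate's two ends; the middle 70 mm of its length is open at both sides for fingers, and there the floor is only 46 mm wide.
- cradle_floor (a point): Centre of the cradle's floor, 12 mm above the bench, x along the cradle. A plate lies flat on it, its length along x, either way round. 130 mm between the end walls, 70 mm between the side walls, which reach 30 mm in from each end wall.
- middle_left: Middle plate of the left (+y) stack, whole, a black plastic interleaf, underside at z 20 mm. Same size, origin at the centre of its underside.
- bottom_left: Bottom plate of the left stack, whole, white, underside at z 10 mm.
- middle_right: Middle plate of the right (-y) stack, whole, a black plastic interleaf, underside at z 20 mm.
- bottom_right: Bottom plate of the right stack, whole, white, underside at z 10 mm.
- dish: Bystander: closed culture dish, 90 mm across, 14 mm high, beyond the magazine. Origin: underside centre.
- tweezers: Bystander: steel tweezers, about 130 mm long, 5 mm high, lying along y between robot and magazine. Origin near their middle.
- mouse: Bystander: black computer mouse, 105 x 60 x 34 mm. Origin: underside centre.
- bottle: Bystander: upright amber bottle, 56 mm across, 110 mm high. Origin: underside centre.
- jar: Bystander: white jar with black lid, 64 mm across, 65 mm high. Origin: underside centre.
- slide_box: Bystander: black slide box, 100 x 80 x 34 mm. Origin: underside centre.

How it is judged:
By the outcome, as a careful person would: the job done as asked, in the order asked, and still so for the second after the job is handed in, with the robot touching nothing.
It also fails if it takes over 48 s, if anything falls off the work surface, if the arm or the gripper's body presses on something with over 40 N, if the wrist force passes 120 N, or if a joint passes its speed limit or range.

### The arm

A 6-joint arm with a two-finger parallel gripper is mounted at the origin on the work surface. World frame = base frame: x ahead of the robot, y to its left, z up, the work surface at z = 0. Lengths are in m, angles in rad, forces in N, time in s.
With the tool pointing down it reaches from about 0.325 to 0.85 m from the base axis. Payload 15.5 kg.
Tool frame: the origin (TCP) lies at the very end of the fingers, on their centre line; the grasp point (between the pads) lies 19 mm behind it (env.hold_point_z is the distance from the TCP to the grasp point, in m); z points along the fingers, y is the line along which they close (so a half turn about z gives the same grasp; the last joint's range is limited). The gripper opens to 91 mm and grips with 3 to 60 N. Pads are 32 mm wide; open, the fingers measure 118 mm over their backs; the gripper's body (76 mm by 178 mm) begins 60 mm behind the grasp point.
Start: joints at [-1.272, 0.494, 1.345, -0, 1.302, -0.096], TCP at [0.24, -0.577, 0.214] pointing down, gripper open.
Joint ranges: [-2.91, 2.91], [-0.82, 2.16], [0.22, 2.67], [-1.22, 4.37], [0.12, 2.79], [-3.08, 3.08]. Speed limits (rad/s): [1.89, 1.89, 2.57, 3.01, 3.01, 3.01].

### API

Orientations are given as a unit quaternion [x, y, z, w].
In Python, from cell import env, viewer, job gives the robot as it stands (env), with the cameras (viewer) and the job (job).
- The arm moves only by the shell command python3 jog.py 'ROWS' [OPENING] [FORCE]. ROWS is a JSON list of rows, 1 to 20 of them, each of 4 numbers: dx, dy, dz in m, then a turn about the tool's z in rad; each row is the pose to reach, as a shift and turn from the pose commanded when the command began, along the tool's axes at that moment; what a row does not reach only later rows make up. A row lasts 1/12 s, in which the tool goes at most 0.0417 m and 0.125 rad, less where a joint would pass 70% of its speed; a pose out of reach is approached as far as the arm can. OPENING is the finger opening in m, set as the command begins (- or left out keeps the last). The fingers move at their own pace and stop on an object; FORCE is the grip in N (left out, the last holds). Time passes only in rows, so rows that do not move let the fingers close. It prints the time, the measured TCP pose, the force, the opening and the grip force at its end.
- env.get_obs(): the state, without advancing time (a new reading comes with each control period).
- viewer.capture(name): name is "scene" or "top"; returns a dict with "pixels" (384x512x3 uint8, red, green, blue), "K" (3x3 intrinsics, pixels), "R" (3x3) and "t" (3): a world point X has camera coordinates R X + t. Camera axes: x right, y down, z forward; pixel columns grow to the right and rows downward; lengths in m; the calibration is good to about 2 mm. A picture is of the moment at which its call begins. There is no depth.
- job.finish_job(): hands the job in; it is judged then, once.
The state is a dict: "clock": time; "joints": joint angles; "joint_velocities": joint speeds; "tau": joint torques, N m; "tool_pos": TCP position; "tool_rot": TCP orientation; "force": force on the tool from outside, world axes, zero at the start; "moment": the same for the moment, N m; "grip_width": finger opening in m; "gripper_force": force on a finger pad.
Only numpy, scipy, OpenCV 4.12 (cv2) and the standard library are available. Lean on these libraries where they do the work, as an engineer would, in place of code of your own. Each camera call takes 0.05 s, during which the arm holds its last target. There are 200 camera calls.

## Working session

There is one attempt and no reset: what is moved stays moved. The work goes in short steps, Python scripts to look and compute and a shell command to move; the robot and the scene stay as the last step left them, time stands still between calls to the robot, and variables do not carry over. Pictures are saved under pics/ and viewed, at most 10 in all, crops included, and the job is handed in when it is done.

```bash
ls; mkdir -p pics
python3 - <<'E'
from cell import env, viewer, job
import cv2,numpy as np,pickle
d={}
for n in("scene","top"):
    c=viewer.capture(n); d[n]=c
    cv2.imwrite(f"pics/{n}0.png",cv2.cvtColor(c["pixels"],cv2.COLOR_RGB2BGR))
    print(n,c["K"].tolist(),c["R"].round(4).tolist(),c["t"].round(4).tolist(), (-c["R"].T@c["t"]).round(3))
pickle.dump(d,open("c0.pkl","wb"))
o=env.get_obs();print(o["clock"],o["tool_pos"],o["tool_rot"])
E
```

```text
cell.py
jog.py
pics
scene [[366.7392117255569, 0.0, 257.8756009004624], [0.0, 366.7392117255569, 190.3031177380996], [0.0, 0.0, 1.0]] [[-0.6929, 0.7207, -0.0219], [0.5024, 0.4607, -0.7317], [-0.5172, -0.518, -0.6813]] [0.3878, -0.2298, 1.3995] [1.108 0.551 0.794]
top [[402.12229481515806, 0.0, 251.39260650227916], [0.0, 402.12229481515806, 192.65080753488485], [0.0, 0.0, 1.0]] [[0.0061, -1.0, 0.0043], [-0.9847, -0.0068, -0.1741], [0.1741, -0.0032, -0.9847]] [-0.0201, 0.5574, 1.1822] [ 0.343 -0.013  1.261]
0.1 [ 0.24030708 -0.57656715  0.21339227] [ 9.80574109e-01  1.96148133e-01 -5.32924556e-05 -5.69245735e-04]
```

View pics/scene0.png

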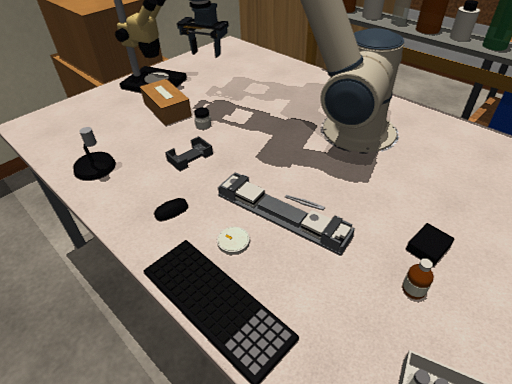

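View pics/top0.png

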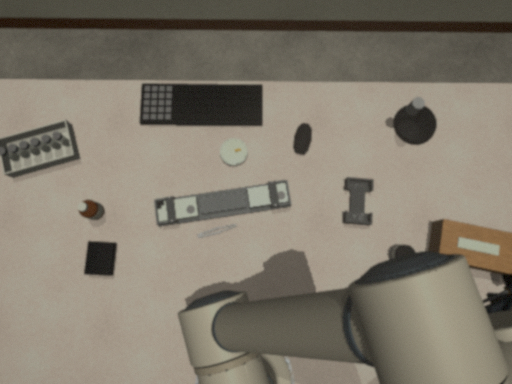

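The top view shows the magazine from (155,212) to (290,190) and the cradle at (357,201). The scene view shows the magazine from (220,185) to (350,240) and the cradle at (190,153). I'll enlarge both.

Run:
```python
import cv2,numpy as np
t=cv2.imread("pics/top0.png");s=cv2.imread("pics/scene0.png")
a=cv2.resize(t[170:235,145:305],None,fx=5,fy=5,interpolation=cv2.INTER_CUBIC)
b=cv2.resize(t[170:235,335:385],None,fx=4,fy=4,interpolation=cv2.INTER_CUBIC)
c=cv2.resize(s[130:170,160:220],None,fx=5,fy=5,interpolation=cv2.INTER_CUBIC)
o=np.zeros((600,800,3),np.uint8); o[:325,:800]=a; o[330:590,:200]=b; o[330:530,220:520]=c
cv2.imwrite("pics/a.png",o)
d=cv2.resize(s[165:260,210:360],None,fx=5.3,fy=5.3,interpolation=cv2.INTER_CUBIC); print(d.shape)
cv2.imwrite("pics/b.png",d)
```

```text
(504, 795, 3)
```

View pics/a.png

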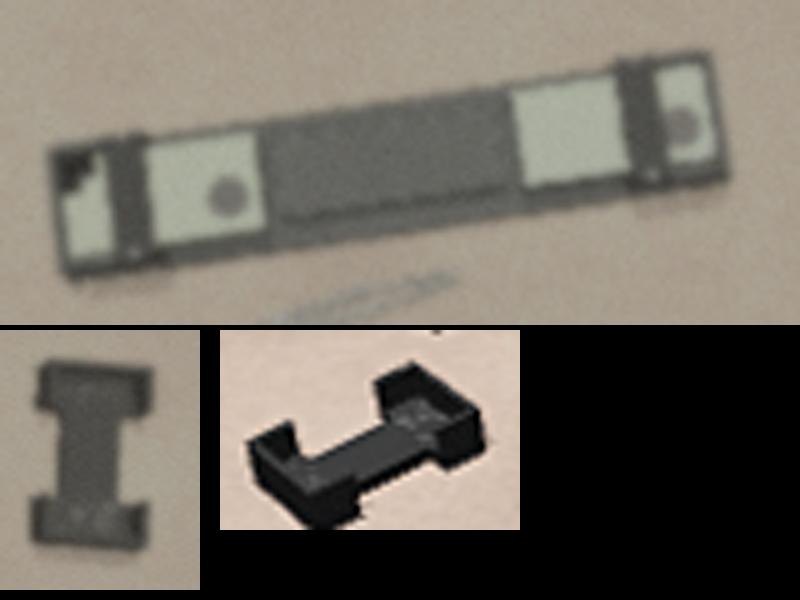

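View pics/b.png

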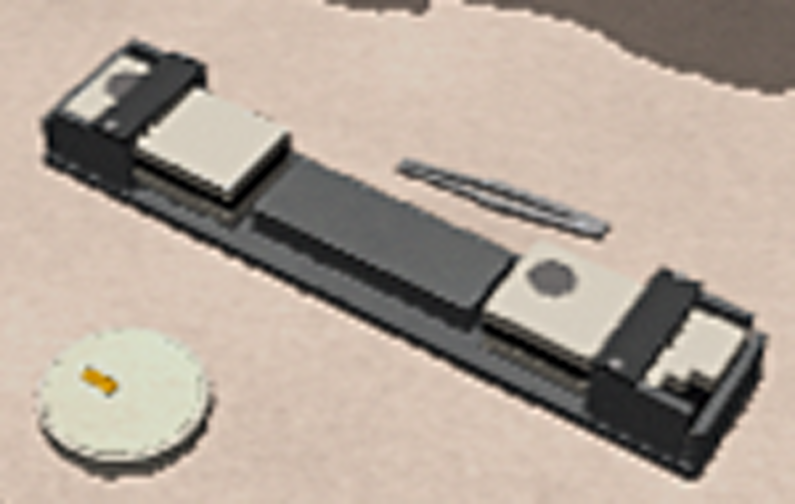

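The chipped plate is on the left stack: its broken corner shows at (70,165) in the top crop and (690,385) in the scene crop. The right plate is whole. Next I'll fit the poses from hand-picked points in both views.

```bash
cat > h.py <<'E'
import pickle,numpy as np
from scipy.optimize import least_squares
C=pickle.load(open("c0.pkl","rb"))
def proj(n,X):
    c=C[n];p=(np.atleast_2d(X)@c["R"].T+c["t"])@c["K"].T;return p[:,:2]/p[:,2:]
def A(p):return (np.array(p,float)+.5)/5-.5+[145,170]
def B(p):return (np.array(p,float)+.5)/5.3-.5+[210,165]
def CT(p):return (np.array(p,float)-[0,330]+.5)/4-.5+[335,170]
def CS(p):return (np.array(p,float)-[220,330]+.5)/5-.5+[160,130]
def tri(pt,ps):
    return least_squares(lambda X:np.r_[proj("top",X)[0]-pt,proj("scene",X)[0]-ps],[.5,0,.03])
def fit(M,Pt,Ps,yaw0,freez=True):  # M model pts m; Pt/Ps dict idx->pix
    M=np.array(M)/1000
    def f(q):
        c,s=np.cos(q[2]),np.sin(q[2]);W=M.copy();W[:,0]=c*M[:,0]-s*M[:,1]+q[0];W[:,1]=s*M[:,0]+c*M[:,1]+q[1];W[:,2]+=q[3]
        return np.r_[np.array([proj("top",W[i])[0]-p for i,p in Pt.items()]).ravel(),np.array([proj("scene",W[i])[0]-p for i,p in Ps.items()]).ravel()]
    r=least_squares(f,[.5,0,yaw0,0],loss="soft_l1");return r.x,f(r.x).reshape(-1,2)
E
python3 - <<'E'
from h import *
np.set_printoptions(suppress=True,precision=4)
pk={"L+x":((258,129),(484,309)),"L-x":((267,230),(533,243)),"R+x":((511,92),(229,196)),"R-x":((522,187),(290,137))}
for k,(a,b) in pk.items():
    r=tri(A(a),B(b));print(k,r.x,np.abs(r.fun).max().round(2))
M=[(30,80,40),(-30,80,40),(30,-80,40),(-30,-80,40)]
v=list(pk.values())
x,e=fit(M,{i:A(v[i][0]) for i in range(4)},{i:B(v[i][1]) for i in range(4)},.15);print("mag",x);print(e.round(1).tolist())
# cradle: wall-top outer corners z36: +x+y,+x-y,-x-y,-x+y
Mc=[(71,41,36),(71,-41,36),(-71,-41,36),(-71,41,36)]
ct=[(40,363),(153,369),(147,549),(30,543)]
cs={0:(322,491),1:(248,441),2:(412,363),3:(486,411)}
for i in range(4):
    r=tri(CT(ct[i]),CS(cs[i]));print("cr",i,r.x,np.abs(r.fun).max().round(2))
x,e=fit(Mc,{i:CT(ct[i]) for i in range(4)},{i:CS(cs[i]) for i in cs},0);print("cradle",x);print(e.round(1).tolist())
E
```

```text
L+x [0.5491 0.1544 0.0376] 0.27
L-x [0.4893 0.1444 0.0339] 0.91
R+x [ 0.5755 -0.003   0.0336] 0.35
R-x [ 0.5165 -0.0108  0.0329] 0.59
mag [ 0.5325  0.0712  0.168  -0.0057]
[[-0.3, 0.5], [0.6, -0.7], [0.2, -0.3], [1.1, -0.4], [-0.1, 0.8], [1.0, 0.1], [0.4, -0.1], [0.2, -0.6]]
cr 0 [ 0.6091 -0.3072  0.0394] 0.56
cr 1 [ 0.606  -0.3966  0.0338] 0.53
cr 2 [ 0.4662 -0.3871  0.0311] 0.97
cr 3 [ 0.4706 -0.2976  0.0341] 1.34
cradle [ 0.5375 -0.3479 -0.0622 -0.002 ]
[[1.3, -0.6], [-0.7, -0.3], [0.0, -0.0], [2.5, -0.3], [-0.4, 1.1], [1.1, 0.4], [1.8, -0.4], [0.7, -0.5]]
```

```bash
cat > e.py <<'E'
from h import *
import cv2
from scipy.ndimage import map_coordinates
G={n:cv2.GaussianBlur(cv2.cvtColor(C[n]["pixels"],cv2.COLOR_RGB2GRAY).astype(float),(0,0),.7) for n in C}
def W(q,M):
    M=np.atleast_2d(M)/1000;c,s=np.cos(q[2]),np.sin(q[2])
    return np.c_[c*M[:,0]-s*M[:,1]+q[0],s*M[:,0]+c*M[:,1]+q[1],M[:,2]+q[3]]
def fitE(E,q0,zfree,rng=2.5,it=12):
    # E: (cam,P0,P1,inside_pt,sign) sign=+1: inside brighter
    q=np.array(q0,float)
    for k in range(it):
        r=max(1.2,rng*(1-k/8)) ;d=np.arange(-r,r+.01,.1);obs=[]
        for n,a,b,i,sg in E:
            p=proj(n,W(q,np.linspace(a,b,24)[2:-2]));t=p[-1]-p[0];nn=np.array([-t[1],t[0]])/np.linalg.norm(t)
            if nn@(proj(n,W(q,i))[0]-p[0])<0:nn=-nn
            S=p[:,None]+d[None,:,None]*nn
            v=map_coordinates(G[n],[S[...,1],S[...,0]],order=1)
            g=np.gradient(v.mean(0),.1)*sg-0*d; j=g.argmax();obs.append((p,nn,d[j],g[j]))
        def f(x):
            x=np.r_[x,q[3]] if not zfree else x
            out=[]
            for (n,a,b,i,sg),(p,nn,o,g) in zip(E,obs):
                pp=proj(n,W(x,np.linspace(a,b,24)[2:-2]));out.append(((pp-p)@nn-o)[[0,-1]])
            return np.concatenate(out)
        r_=least_squares(f,q if zfree else q[:3],loss="soft_l1",f_scale=.4);q=r_.x if zfree else np.r_[r_.x,q[3]]
    return q,f(r_.x).reshape(-1,2).mean(1)
def plate(s):
    e=[]
    for n in("top","scene"):
        i=(0,s*105,40)
        e+=[(n,(-30,s*80,40),(30,s*80,40),i,1),(n,(-30,s*80,40),(-30,s*128,40),i,1)]
        e+=[(n,(30,s*80,40),(30,s*128,40),i,1)]
    return e
def cradle():
    e=[];i=(0,0,10)
    for n,zp,zm,yp,ym in(("top",36,0,0,36),("scene",0,36,0,36)):
        e+=[(n,(71,-41,zp),(71,41,zp),i,-1),(n,(-71,-41,zm),(-71,41,zm),i,-1)]
        for a,b in((35,71),(-71,-35)):
            e+=[(n,(a,41,yp),(b,41,yp),i,-1),(n,(a,-41,ym),(b,-41,ym),i,-1)]
    return e
E
python3 - <<'E'
from e import *
np.set_printoptions(suppress=True,precision=4)
for s in(1,-1):
    for z in(True,False):
        q,r=fitE(plate(s),[.5325,.0712,.168,0 ],z);print("plate",s,q,r.round(2))
q,r=fitE(plate(1)+plate(-1),[.5325,.0712,.168,0 ],True);print("both",q,r.round(2))
for z in(True,False):
    q,r=fitE(cradle(),[.5375,-.3449,-.05,0],z);print("cradle",q,r.round(2))
    if z:
        q2,_=fitE(plate(1),[.5325,.0712,.168,0],False)
        ims=[]
        for n,Q,c,f in(("top",q2,(145,170,95,65),4),("scene",q2,(290,200,70,60),4),("top",q,(330,170,60,65),5),("scene",q,(155,125,70,50),5)):
            x,y,w,h=c;im=cv2.resize(cv2.cvtColor(C[n]["pixels"],cv2.COLOR_RGB2BGR)[y:y+h,x:x+w],None,fx=f,fy=f,interpolation=cv2.INTER_CUBIC)
            for ee in (plate(1) if Q is q2 else cradle()):
                if ee[0]!=n:continue
                p=((proj(n,W(Q,np.array(ee[1:3])))+.5-[x,y])*f).astype(int);cv2.line(im,tuple(map(int,p[0])),tuple(map(int,p[1])),(0,0,255),1)
            ims.append(im)
        o=np.zeros((600,800,3),np.uint8)
        for im,(x,y) in zip(ims,((0,0),(400,0),(0,270),(400,270))):o[y:y+im.shape[0],x:x+im.shape[1]]=im
        cv2.imwrite("pics/ov.png",o)
E
```

```text
plate 1 [0.5306 0.0725 0.1678 0.0041] [-0.01 -0.13 -0.17  0.01  1.21  1.19]
plate 1 [0.5311 0.0719 0.1641 0.    ] [-0.36 -0.1  -0.1   0.34  1.2   0.8 ]
plate -1 [ 0.5322  0.0707  0.1649 -0.0035] [ 0.33 -0.11 -0.29 -0.41 -0.26 -0.04]
plate -1 [0.5327 0.0716 0.1654 0.    ] [ 0.05  0.21 -0.71 -0.06 -0.69  0.59]
both [ 0.532   0.0711  0.1684 -0.0025] [-0.82 -0.09 -0.1   0.41  0.05  0.05  0.21 -0.03 -0.47 -0.41 -0.38  0.08]
cradle [ 0.5399 -0.3498 -0.0731 -0.0011] [-0.53  0.21  0.08 -0.18 -0.03 -0.28  0.54 -0.65 -0.16  0.35 -0.16  0.26]
cradle [ 0.5399 -0.3494 -0.0742  0.    ] [-0.56  0.26  0.02 -0.12 -0.18 -0.22  0.73 -0.83  0.01  0.29  0.01  0.09]
```

View pics/ov.png

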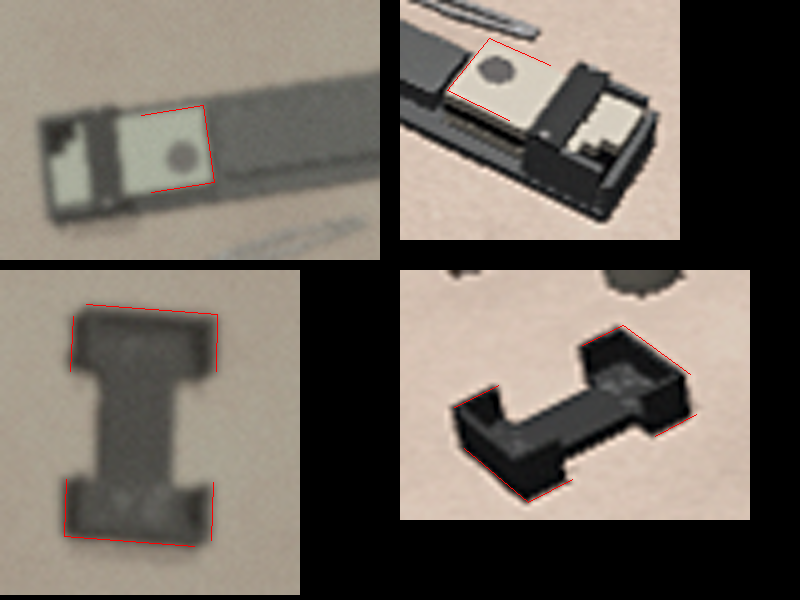

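```bash
cat > d.py <<'E'
import sys,numpy as np
from cell import env, viewer, job
from scipy.spatial.transform import Rotation as R
# usage: d.py x y z yaw(of tool x)
o=env.get_obs();r=R.from_quat(o["tool_rot"]);X=r.as_matrix()
yaw=np.arctan2(X[1,0],X[0,0]);print("pos",o["tool_pos"].round(4) if hasattr(o["tool_pos"],"round") else o["tool_pos"],"yaw",yaw.round(4),"t",o["clock"],"F",np.round(o["force"],2),"tilt",X[:,2].round(4))
if len(sys.argv)>1:
    a=list(map(float,sys.argv[1:]));d=(X.T@(np.array(a[:3])-o["tool_pos"])).round(4)
    w=(yaw-a[3]+np.pi)%(2*np.pi)-np.pi;print("rows",d.tolist(),round(w,4),"dist",np.linalg.norm(d).round(3))
E
python3 d.py .5145 .173 .12 1.737
```

```text
pos [ 0.2403 -0.5766  0.2134] yaw 0.3949 t 0.1 F [ 0.06 -0.56 -0.11] tilt [-3.0e-04  1.1e-03 -1.0e+00]
rows [0.5414, -0.5863, 0.0941] -1.3421 dist 0.804
```

```bash
python3 jog.py '[[0.27,-0.29,0.02,-0.6],[0.27,-0.29,0.02,-0.6],[0.27,-0.29,0.02,-0.6],[0.27,-0.29,0.02,-0.6],[0.27,-0.29,0.02,-0.6],[0.27,-0.29,0.02,-0.6],[0.27,-0.29,0.02,-0.6],[0.27,-0.29,0.02,-0.6],[0.27,-0.29,0.02,-0.6],[0.541,-0.586,0.094,-1.342],[0.541,-0.586,0.094,-1.342],[0.541,-0.586,0.094,-1.342],[0.541,-0.586,0.094,-1.342],[0.541,-0.586,0.094,-1.342],[0.541,-0.586,0.094,-1.342],[0.541,-0.586,0.094,-1.342],[0.541,-0.586,0.094,-1.342],[0.541,-0.586,0.094,-1.342],[0.541,-0.586,0.094,-1.342],[0.541,-0.586,0.094,-1.342]]' 0.091 20; python3 d.py .5145 .173 .12 1.737
```

```text
clock: 1.77
tool_pos: [0.5154, 0.1767, 0.1188]
tool_rot: [0.645, 0.764, 0.0, -0.0]
force: [-1.6, -0.9, -1.0]
grip_width: 0.0909
gripper_force: 0.0
pos [0.5154 0.1767 0.1188] yaw 1.7392 t 1.7667 F [-1.62 -0.94 -1.03] tilt [ 3.e-04  9.e-04 -1.e+00]
rows [-0.0035, -0.0015, -0.0012] 0.0022 dist 0.004
```

```bash
python3 jog.py '[[0,0,0.03,0],[0,0,0.05,0],[0,0,0.065,0],[0,0,0.07,0],[0,0,0.07,0],[0,0,0.07,0]]'
python3 - <<'E'
from cell import env, viewer, job
import cv2,numpy as np
from h import proj
o=[]
for n,(x,y,w,h) in(("top",(145,160,100,75)),("scene",(280,180,100,75))):
    im=cv2.cvtColor(viewer.capture(n)["pixels"],cv2.COLOR_RGB2BGR)[y:y+h,x:x+w];o.append(cv2.resize(im,None,fx=4,fy=4,interpolation=cv2.INTER_CUBIC))
cv2.imwrite("pics/g1.png",np.hstack(o))
E
python3 d.py .5145 .173 .0325 1.737
```

```text
clock: 2.27
tool_pos: [0.5145, 0.172, 0.0503]
tool_rot: [0.646, 0.763, -0.0, -0.0]
force: [-0.2, 0.5, -0.2]
grip_width: 0.0912
gripper_force: 0.0
pos [0.515  0.1721 0.0509] yaw 1.7365 t 2.3667 F [-0.01  0.25  0.9 ] tilt [ 1.4e-03  3.0e-04 -1.0e+00]
rows [0.001, -0.0004, 0.0184] -0.0005 dist 0.018
```

View pics/g1.png

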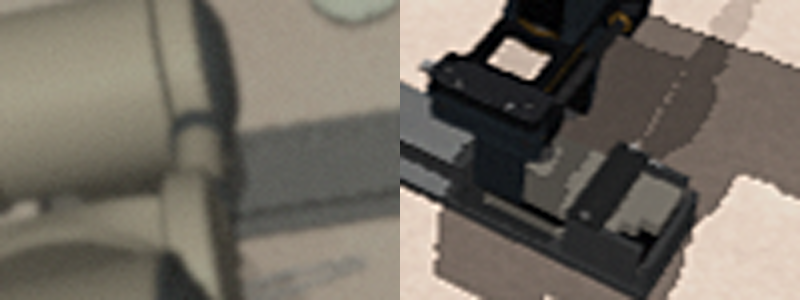

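The scene view shows the near finger at (500,170), outside the plate's side and clear of the strap at (605,180). The arm blocks the top view. I'll lower and close.

```bash
python3 jog.py '[[0,0,0.01,0],[0,0,0.015,0],[0,0,0.018,0],[0,0,0.018,0],[0,0,0.018,0]]'; python3 jog.py '[[0,0,0,0],[0,0,0,0],[0,0,0,0],[0,0,0,0],[0,0,0,0],[0,0,0,0],[0,0,0,0],[0,0,0,0]]' 0.03 6;python3 d.py
```

```text
clock: 2.78
tool_pos: [0.5142, 0.172, 0.0317]
tool_rot: [0.646, 0.763, -0.0, -0.0]
force: [0.9, 1.2, 0.3]
grip_width: 0.0912
gripper_force: 0.0
clock: 3.45
tool_pos: [0.5145, 0.1721, 0.032]
tool_rot: [0.646, 0.763, 0.0, 0.0]
force: [0.5, -0.6, 2.4]
grip_width: 0.0601
gripper_force: 6.0
pos [0.5145 0.1721 0.032 ] yaw 1.7368 t 3.45 F [ 0.46 -0.59  2.39] tilt [ 2.e-04  1.e-04 -1.e+00]
```

```bash
python3 jog.py '[[0,0,0,0],[0,0,0,0],[0,0,-0.0005,0],[0,0,-0.001,0],[0,0,-0.001,0]]' 0.03 25; python3 jog.py '[[-0.003,0,0,0],[-0.009,0,0,0],[-0.018,0,0,0],[-0.028,0,0,0],[-0.038,0,0,0],[-0.048,0,0,0],[-0.058,0,0,0],[-0.068,0,0,0],[-0.078,0,0,0],[-0.088,0,0,0],[-0.098,0,0,0],[-0.108,0,0,0],[-0.118,0,0,0],[-0.128,0,0,0],[-0.135,0,0,0],[-0.139,0,0,0],[-0.14,0,0,0],[-0.14,0,0,0],[-0.14,0,0,0]]';python3 d.py
```

```text
clock: 3.87
tool_pos: [0.5142, 0.1721, 0.0329]
tool_rot: [0.646, 0.763, -0.0, -0.0]
force: [-0.1, 0.3, -1.2]
grip_width: 0.0595
gripper_force: 24.9
clock: 5.45
tool_pos: [0.5374, 0.0343, 0.0329]
tool_rot: [0.646, 0.763, -0.0, -0.0]
force: [-0.7, 0.4, -0.8]
grip_width: 0.0596
gripper_force: 24.9
pos [0.5374 0.0343 0.0329] yaw 1.7369 t 5.45 F [-0.65  0.42 -0.83] tilt [-1.e-04  1.e-04 -1.e+00]
```

```bash
python3 jog.py '[[0,0,0.001,0],[0,0,0.0018,0],[0,0,0.0025,0],[0,0,0.0028,0],[0,0,0.0028,0]]'; python3 jog.py '[[0,0,0,0],[0,0,0,0],[0,0,0,0],[0,0,0,0],[0,0,0,0],[0,0,0,0]]' 0.091 25;python3 jog.py '[[0,0,-0.02,0],[0,0,-0.06,0],[0,0,-0.1,0],[0.04,0,-0.13,0],[0.08,0,-0.15,0],[0.12,0,-0.15,0],[0.16,0,-0.15,0],[0.19,0,-0.15,0],[0.2,0,-0.15,0],[0.2,0,-0.15,0],[0.2,0,-0.15,0]]'
python3 - <<'E'
from cell import env, viewer, job
import cv2,numpy as np,pickle
o=[];d={}
for n,(x,y,w,h) in(("top",(145,160,150,75)),("scene",(210,160,150,90))):
    d[n]=viewer.capture(n);im=cv2.cvtColor(d[n]["pixels"],cv2.COLOR_RGB2BGR)[y:y+h,x:x+w];o.append(cv2.resize(im,None,fx=3.5,fy=3.5,interpolation=cv2.INTER_CUBIC))
pickle.dump(d,open("c1.pkl","wb"))
cv2.imwrite("pics/g2.png",np.vstack(o))
E
```

```text
clock: 5.87
tool_pos: [0.5375, 0.0342, 0.0301]
tool_rot: [0.646, 0.763, -0.0, -0.0]
force: [0.3, 0.3, -0.4]
grip_width: 0.0594
gripper_force: 24.9
clock: 6.37
tool_pos: [0.5376, 0.034, 0.0301]
tool_rot: [0.646, 0.763, 0.0, 0.0]
force: [0.1, -0.3, 0.5]
grip_width: 0.0904
gripper_force: 0.0
clock: 7.28
tool_pos: [0.5043, 0.2313, 0.18]
tool_rot: [0.645, 0.764, -0.0, 0.0]
force: [-0.3, -1.0, -0.4]
grip_width: 0.0908
gripper_force: 0.0
```

View pics/g2.png

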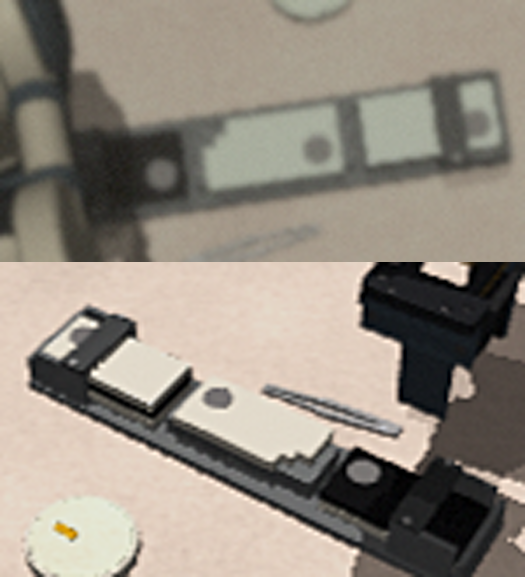

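The plate lies flat on the landing with gaps to both stacks, from about x=203 to 344 in the upper crop. The black interleaf and the other plates are undisturbed. I'll refine the plate's pose before grasping it again.

```bash
python3 - <<'E'
from e import *
import e,h,pickle
D=pickle.load(open("c1.pkl","rb"))
for n in D:e.G[n]=cv2.GaussianBlur(cv2.cvtColor(D[n]["pixels"],cv2.COLOR_RGB2GRAY).astype(float),(0,0),.7)
E=[]
for n in("top","scene"):
    i=(-5,-10,38)
    E+=[(n,(-30,-60,38),(30,-60,38),i,1),(n,(-30,60,38),(6,60,38),i,1),(n,(30,-60,38),(30,36,38),i,1),(n,(-30,-60,38),(-30,60,38),i,1)]
for z in(True,False):
    q,r=fitE(E,[.531,.070,.166,0],z);print(q.round(4),r.round(2))
E2=[x for x in E if x[0]=="top"]
q,r=fitE(E2,[.531,.070,.166,0],False);print(q.round(4),r.round(2))
E
python3 d.py .532 .0715 .06 1.737
```

```text
[0.5306 0.0723 0.1629 0.0014] [-0.11  0.41 -0.3  -0.    0.3  -0.2   1.19  0.11]
[0.5306 0.0721 0.1697 0.    ] [-0.26  0.56 -0.2  -0.1   0.53 -0.34  0.8   0.4 ]
[0.5305 0.0731 0.1393 0.    ] [ 0.2   0.19 -0.1  -0.09]
pos [0.5046 0.2301 0.18  ] yaw 1.736 t 7.3833 F [-0.68 -0.25 -0.45] tilt [-3.e-04 -4.e-04 -1.e+00]
rows [-0.1609, 0.0009, 0.12] -0.001 dist 0.201
```

```bash
python3 jog.py '[[-0.03,0,0,0],[-0.07,0,0,0],[-0.11,0,0.02,0],[-0.14,0,0.04,0],[-0.16,0.001,0.08,0],[-0.161,0.001,0.11,0],[-0.161,0.001,0.125,0],[-0.161,0.001,0.125,0],[-0.161,0.001,0.125,0]]'; python3 d.py .5312 .0717 .022 1.737
```

```text
clock: 8.13
tool_pos: [0.5318, 0.0715, 0.055]
tool_rot: [0.647, 0.763, -0.001, -0.001]
force: [0.8, -0.7, -0.5]
grip_width: 0.0913
gripper_force: 0.0
pos [0.5318 0.0715 0.055 ] yaw 1.7352 t 8.1333 F [ 0.79 -0.72 -0.49] tilt [-1.5e-03 -1.0e-04 -1.0e+00]
rows [0.0002, -0.0005, 0.033] -0.0018 dist 0.033
```

```bash
python3 jog.py '[[0,0,0.012,0],[0,0,0.024,0],[0,0,0.031,0],[0,0,0.033,0],[0,0,0.033,0],[0,0,0.033,0]]'; python3 jog.py '[[0,0,0,0],[0,0,0,0],[0,0,0,0],[0,0,0,0],[0,0,0,0],[0,0,0,0],[0,0,0,0],[0,0,0,0]]' 0.03 20;python3 d.py; python3 jog.py '[[0,0,-0.003,0],[0,0,-0.01,0],[0,0,-0.03,0],[0,0,-0.06,0],[0,0,-0.09,0],[0,0,-0.11,0],[0,0,-0.12,0],[0,0,-0.12,0]]';python3 d.py .54 -.3495 .12 -.0737
```

```text
clock: 8.63
tool_pos: [0.5325, 0.0726, 0.023]
tool_rot: [0.646, 0.763, 0.0, 0.0]
force: [-0.2, 0.1, -0.2]
grip_width: 0.0909
gripper_force: 0.0
clock: 9.3
tool_pos: [0.5321, 0.0726, 0.0222]
tool_rot: [0.646, 0.763, 0.0, 0.0]
force: [-0.9, -0.0, 4.9]
grip_width: 0.0599
gripper_force: 20.0
pos [0.5321 0.0726 0.0222] yaw 1.7368 t 9.3 F [-0.9  -0.04  4.93] tilt [ 1.e-04  0.e+00 -1.e+00]
clock: 9.97
tool_pos: [0.5331, 0.0727, 0.1443]
tool_rot: [0.646, 0.763, 0.001, 0.001]
force: [0.6, -0.4, -0.8]
grip_width: 0.0597
gripper_force: 20.0
pos [0.5331 0.0727 0.1443] yaw 1.7368 t 9.9667 F [ 0.6  -0.38 -0.8 ] tilt [ 3.7e-03  1.0e-04 -1.0e+00]
rows [-0.4175, -0.0631, 0.0242] 1.8105 dist 0.423
```

```bash
python3 jog.py '[[-0.01,-0.002,0,0.05],[-0.03,-0.005,0,0.14],[-0.056,-0.009,0,0.25],[-0.084,-0.013,0,0.37],[-0.112,-0.017,0,0.49],[-0.14,-0.021,0,0.61],[-0.168,-0.025,0,0.73],[-0.196,-0.03,0,0.85],[-0.224,-0.034,0,0.97],[-0.252,-0.038,0,1.09],[-0.28,-0.042,0,1.21],[-0.308,-0.047,0.005,1.33],[-0.336,-0.051,0.01,1.45],[-0.364,-0.055,0.015,1.57],[-0.388,-0.059,0.02,1.67],[-0.405,-0.061,0.024,1.75],[-0.415,-0.063,0.024,1.8],[-0.4175,-0.063,0.024,1.81],[-0.4175,-0.063,0.024,1.81],[-0.4175,-0.063,0.024,1.81]]';python3 jog.py '[[0,0,0,0],[0,0,0,0],[0,0,0,0],[0,0,0,0]]'
python3 - <<'E'
from cell import env, viewer, job
import cv2,numpy as np
c=viewer.capture("scene");im=cv2.cvtColor(c["pixels"],cv2.COLOR_RGB2BGR)[85:205,120:270]
cv2.imwrite("pics/g3.png",cv2.resize(im,None,fx=4,fy=4,interpolation=cv2.INTER_CUBIC))
E
python3 d.py .54 -.3495 .05 -.0737
```

```text
clock: 11.63
tool_pos: [0.5386, -0.3486, 0.1172]
tool_rot: [0.999, -0.036, -0.001, -0.001]
force: [0.1, -0.4, -1.9]
grip_width: 0.0598
gripper_force: 20.0
clock: 11.97
tool_pos: [0.539, -0.3491, 0.1183]
tool_rot: [0.999, -0.036, 0.0, 0.0]
force: [-0.0, 0.6, -0.8]
grip_width: 0.0601
gripper_force: 20.0
pos [ 0.539  -0.3492  0.1183] yaw -0.0726 t 12.0167 F [ 0.03 -0.16 -0.53] tilt [ 1.e-04 -1.e-04 -1.e+00]
rows [0.001, 0.0002, 0.0683] 0.0011 dist 0.068
```

View pics/g3.png

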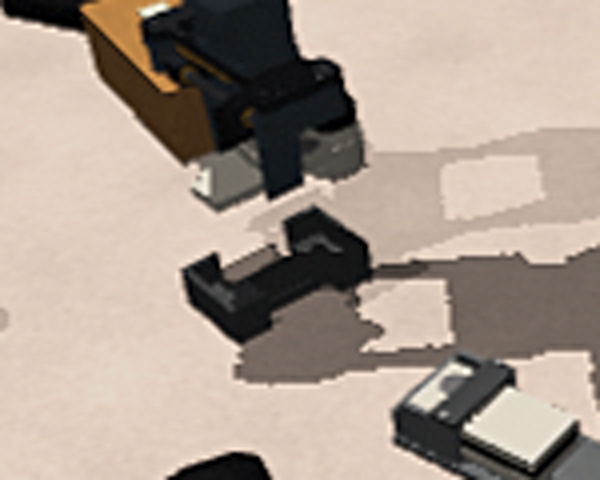

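The plate is level over the cradle: its near end is at (205,180) and the cradle's near end is at (210,290). I'll descend and watch the force.

```bash
python3 jog.py '[[0.001,0,0.01,0.001],[0.001,0,0.03,0.001],[0.001,0,0.05,0.001],[0.001,0,0.065,0.001],[0.001,0,0.075,0.001],[0.001,0,0.079,0.001],[0.001,0,0.079,0.001],[0.001,0,0.079,0.001],[0.001,0,0.079,0.001]]';python3 d.py .54 -.3495 .008 -.0737;python3 jog.py '[[0,0,0.005,0],[0,0,0.01,0],[0,0,0.015,0],[0,0,0.019,0],[0,0,0.019,0]]';python3 d.py .54 -.3495 .0065 -.0737
```

```text
clock: 12.77
tool_pos: [0.5404, -0.35, 0.04]
tool_rot: [0.999, -0.037, 0.001, 0.0]
force: [0.9, -0.4, -1.9]
grip_width: 0.0599
gripper_force: 20.0
pos [ 0.5404 -0.35    0.04  ] yaw -0.0742 t 12.7667 F [ 0.88 -0.42 -1.92] tilt [ 1.1e-03 -8.0e-04 -1.0e+00]
rows [-0.0005, -0.0005, 0.032] -0.0005 dist 0.032
clock: 13.18
tool_pos: [0.5394, -0.3492, 0.019]
tool_rot: [0.999, -0.037, -0.001, -0.0]
force: [-0.3, -0.1, -0.8]
grip_width: 0.0593
gripper_force: 20.0
pos [ 0.5394 -0.3492  0.019 ] yaw -0.0742 t 13.1833 F [-0.26 -0.05 -0.84] tilt [-1.2e-03  9.0e-04 -1.0e+00]
rows [0.0006, 0.0002, 0.0125] -0.0005 dist 0.013
```

Underside is below the wall tops and nothing has touched. Now slowly to the floor.

```bash
python3 jog.py '[[0,0,0.003,0],[0,0,0.006,0],[0,0,0.009,0],[0,0,0.0105,0],[0,0,0.0115,0],[0,0,0.0115,0],[0,0,0.0115,0]]';python3 jog.py '[[0,0,0.0005,0],[0,0,0.001,0],[0,0,0.001,0],[0,0,0.001,0]]';python3 d.py
```

```text
clock: 13.77
tool_pos: [0.5399, -0.3496, 0.0086]
tool_rot: [0.999, -0.037, 0.0, 0.0]
force: [-0.6, 0.1, -1.2]
grip_width: 0.06
gripper_force: 20.0
clock: 14.1
tool_pos: [0.5399, -0.3496, 0.0076]
tool_rot: [0.999, -0.037, 0.0, 0.0]
force: [-0.3, -1.3, -2.2]
grip_width: 0.06
gripper_force: 20.0
pos [ 0.5399 -0.3496  0.0076] yaw -0.0742 t 14.1 F [-0.3  -1.27 -2.23] tilt [ 0. -0. -1.]
```

```bash
python3 jog.py '[[0,0,0.0005,0],[0,0,0.001,0],[0,0,0.001,0],[0,0,0.001,0]]';python3 jog.py '[[0,0,0.0003,0],[0,0,0.0005,0],[0,0,0.0005,0],[0,0,0.0005,0]]';python3 d.py
```

```text
clock: 14.43
tool_pos: [0.5399, -0.3496, 0.0066]
tool_rot: [0.999, -0.037, -0.0, -0.0]
force: [-0.6, 0.3, -1.4]
grip_width: 0.0596
gripper_force: 20.0
clock: 14.77
tool_pos: [0.5399, -0.3497, 0.0063]
tool_rot: [0.999, -0.037, 0.0, 0.0]
force: [-1.8, 0.4, 2.4]
grip_width: 0.0599
gripper_force: 20.0
pos [ 0.5399 -0.3497  0.0063] yaw -0.0742 t 14.7667 F [-1.76  0.42  2.42] tilt [ 1.e-04 -1.e-04 -1.e+00]
```

Contact is felt at the expected height (Fz rose to +2.4 N). I'll release and rise.

```bash
python3 jog.py '[[0,0,0,0],[0,0,0,0],[0,0,0,0]]' 0.03 3; python3 jog.py '[[0,0,0,0],[0,0,0,0],[0,0,0,0],[0,0,0,0],[0,0,0,0],[0,0,0,0],[0,0,0,0]]' 0.088 20;python3 jog.py '[[0,0,-0.01,0],[0,0,-0.03,0],[0,0,-0.06,0],[0,0,-0.1,0],[0,0,-0.14,0],[-0.03,0,-0.18,0],[-0.06,0,-0.2,0],[-0.1,0,-0.2,0],[-0.14,0,-0.2,0],[-0.14,0,-0.2,0],[-0.14,0,-0.2,0]]'
python3 - <<'E'
from cell import env, viewer, job
import cv2,numpy as np
o=[]
for n,(x,y,w,h) in(("top",(145,110,240,130)),("scene",(150,110,215,150))):
    im=cv2.cvtColor(viewer.capture(n)["pixels"],cv2.COLOR_RGB2BGR)[y:y+h,x:x+w];f=2.4 if n=="top" else 1.9
    im=cv2.resize(im,(576,300));o.append(im)
cv2.imwrite("pics/g4.png",np.vstack(o))
E
```

```text
clock: 15.02
tool_pos: [0.5399, -0.3496, 0.0062]
tool_rot: [0.999, -0.037, 0.0, 0.0]
force: [-0.7, 0.1, 4.1]
grip_width: 0.0599
gripper_force: 3.0
clock: 15.6
tool_pos: [0.5399, -0.3496, 0.0061]
tool_rot: [0.999, -0.037, 0.0, 0.0]
force: [0.2, -0.1, 0.3]
grip_width: 0.0876
gripper_force: 0.0
clock: 16.52
tool_pos: [0.3987, -0.3391, 0.2073]
tool_rot: [0.999, -0.038, 0.0, 0.0]
force: [0.2, -0.8, 0.2]
grip_width: 0.0881
gripper_force: 0.0
```

View pics/g4.png

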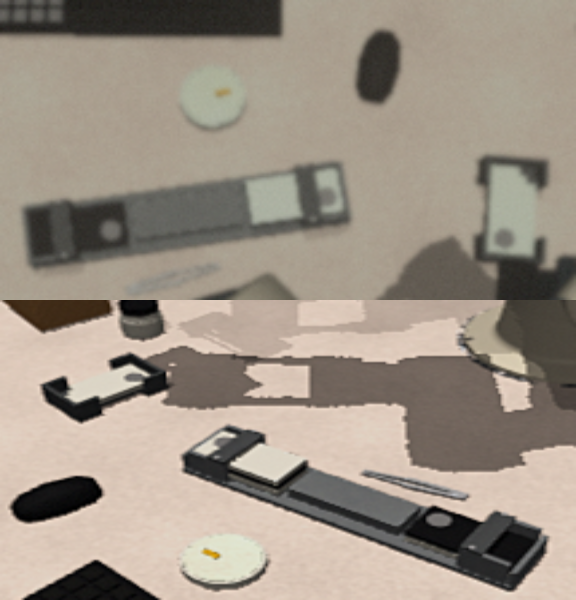

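The plate lies flat inside the cradle, at (513,210) in the top crop and (110,383) in the scene crop. The stacks and the bystanders in view are unchanged, so I'm handing in.

```bash
python3 jog.py '[[0,0,0,0],[0,0,0,0],[0,0,0,0],[0,0,0,0]]' | head -1; python3 -c "
from cell import env, viewer, job
print(job.finish_job())"
```

```text
clock: 16.95
the job is handed in; nothing more can be done
None
```

The chipped plate was on the left stack. I slid it onto the landing, let go of it there, then picked it up and laid it flat in the reject cradle; the last pictures show the other plates and the bystanders in view in place, and I handed the job in at about 17 s (no verdict was returned).

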